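# Set up the slide-staining place

### The job

Set up the staining place: lay the steel bridge from the slide box squarely across the middle of the white basin, resting on its two long rims, and stand the four stain bottles upright in one evenly spaced row along the middle of the steel tray in their order of use, counting from the end nearest the basin: violet first, then the amber iodine, then the whitish decolouriser with the white cap, and red last at the far end. Set everything down without dropping it, and leave the blue bottle and the glass slide jar where they are.

Things in the scene. Friction and masses are not known exactly. Their poses are not given: they have to be found in the camera images.
- violet: dropper bottle, violet body and violet cap, white paper band (first stain). Loose, 80 g; 40 mm in diameter up to 60 mm high, then shoulder and 24 mm cap, 87 mm high in all. Origin: centre of its underside; z up. Starts upright on the table between robot and tray, at least 68 mm centre to centre from its neighbours; its yaw does not matter.
- iodine: dropper bottle, amber-brown body and brown cap, white paper band (iodine, used second). Loose, 80 g; 40 mm in diameter up to 60 mm high, then shoulder and 24 mm cap, 87 mm high in all. Origin: centre of its underside; z up. Starts upright on the table between robot and tray, at least 68 mm centre to centre from its neighbours; its yaw does not matter.
- decolour: dropper bottle, pale whitish body and white cap, white paper band (decolouriser, used third). Loose, 80 g; 40 mm in diameter up to 60 mm high, then shoulder and 24 mm cap, 87 mm high in all. Origin: centre of its underside; z up. Starts upright on the table between robot and tray, at least 68 mm centre to centre from its neighbours; its yaw does not matter.
- red: dropper bottle, red body and red cap, white paper band (counterstain, used last). Loose, 80 g; 40 mm in diameter up to 60 mm high, then shoulder and 24 mm cap, 87 mm high in all. Origin: centre of its underside; z up. Starts upright on the table between robot and tray, at least 68 mm centre to centre from its neighbours; its yaw does not matter.
- bridge: steel staining bridge, loose, 140 g: two 8 mm rods along its y, 36 mm apart on centres (44 mm over both), between end plates 56 mm wide (x), 4 mm thick, 19 mm high; 160 mm long, 152 mm clear inside. Origin: its centre at the plates' lower edges; rod axes 13 mm above it, rod undersides 9 mm above. Starts standing on its plates on the slide box. Can be gripped across both rods at mid-length.
- tray: long low steel drip tray, fixed, 84 mm (its x) by 300 mm (its y, the long way); rim 15 mm high, walls and floor 3 mm thick. Origin: centre of its underside; its x points away from the robot within about 0.12 rad. Four bottles evenly spaced along it stand about 70 mm apart, centre to centre.
- basin: white basin with a blue rim, empty, fixed, 180 mm (its x) by 120 mm (its y) outside, 50 mm high, walls 4 mm. Origin: centre of its underside. Stands beyond one end of the tray, left or right. The bridge rests on the two long rims, rods along the basin's y, an end plate hanging outside each rim (16 mm to spare each side when centred; bridge origin then 41 mm above the basin's).
- slide_box: closed dark grey slide storage box, fixed, 205 mm (its x) by 135 mm (its y) by 45 mm high, beyond the other end of the tray from the basin; the bridge starts on its lid. Origin: centre of its underside.
- blue: blue dropper bottle, same shape and size as the other four (87 mm high, 40 mm in diameter), loose, not part of this stain set; it stands among the others. Origin: centre of its underside.
- slide_jar: clear glass jar holding upright slides, loose, 48 mm in diameter at the foot, 40 mm above it, 85 mm high with its slides, among the bottles. Origin: centre of its underside. (A shallow round culture dish, 60 mm across and 16 mm high, also lies among the bottles; it is not part of the job.)
Things that resemble listed ones, but are neither listed nor needed, are in the scene too. Leave any yellow look-alike of the red alone.

How it is judged:
At the end, for the whole second after the job is handed in: Bottles upright on the tray floor, within 18 mm of its long centre line, violet, amber, whitish, red from the basin end (outer two over 60 mm from the middle), neighbours 50 to 95 mm apart on centres; bridge level on the basin's long rims, within 20 mm of centre and 0.18 rad of square; all at rest (angle between each of violet, iodine, decolour, red's own z axis and vertical below 0.1 rad and x of violet in the frame of tray between -0.018 and 0.018 m and y of violet in the frame of tray between -0.135 and 0.135 m and z of violet in the frame of tray between 0 and 0.008 m and linear speed of each of violet, iodine, decolour, red, bridge below 0.02 m/s and angular speed of each of violet, iodine, decolour, red, bridge below 0.2 rad/s and x of iodine in the frame of tray between -0.018 and 0.018 m and y of iodine in the frame of tray between -0.135 and 0.135 m and z of iodine in the frame of tray between 0 and 0.008 m and x of decolour in the frame of tray between -0.018 and 0.018 m and y of decolour in the frame of tray between -0.135 and 0.135 m and z of decolour in the frame of tray between 0 and 0.008 m and x of red in the frame of tray between -0.018 and 0.018 m and y of red in the frame of tray between -0.135 and 0.135 m and z of red in the frame of tray between 0 and 0.008 m and horizontal distance between violet and iodine between 0.05 and 0.095 m and horizontal distance between iodine and decolour between 0.05 and 0.095 m and horizontal distance between decolour and red between 0.05 and 0.095 m and horizontal distance between violet and decolour above 0.105 m and horizontal distance between iodine and red above 0.105 m and ((y of basin in the frame of tray above 0 m and y of violet in the frame of tray above 0.06 m and y of red in the frame of tray below -0.06 m) or (y of basin in the frame of tray below 0 m and y of violet in the frame of tray below -0.06 m and y of red in the frame of tray above 0.06 m)) and x of bridge in the frame of basin between -0.02 and 0.02 m and y of bridge in the frame of basin between -0.02 and 0.02 m and z of bridge in the frame of basin between 0.036 and 0.046 m and angle between bridge's own z axis and vertical below 0.06 rad and angle between the y axis of bridge and the y axis of basin, either way round below 0.18 rad); the robot touches nothing.
It fails at once if the blue bottle moved more than 20 mm or tipped (distance of blue from where it was at the start of the episode above 0.02 m or angle between blue's own z axis and vertical above 0.35 rad).
It fails at once if the glass slide jar moved more than 20 mm or tipped (distance of slide_jar from where it was at the start of the episode above 0.02 m or angle between slide_jar's own z axis and vertical above 0.35 rad).
It fails at once if a stain bottle or the bridge is dropped or thrown (faster than 0.7 m/s with no finger on it, as after a free fall of 25 mm) ((linear speed of violet above 0.7 m/s and contact force between the fingers and violet below 0.01 N) or (linear speed of iodine above 0.7 m/s and contact force between the fingers and iodine below 0.01 N) or (linear speed of decolour above 0.7 m/s and contact force between the fingers and decolour below 0.01 N) or (linear speed of red above 0.7 m/s and contact force between the fingers and red below 0.01 N) or (linear speed of bridge above 0.7 m/s and contact force between the fingers and bridge below 0.01 N)).
It also fails if it takes over 112 s, if anything falls off the work surface, if the arm or the gripper's body presses on something with over 40 N, if the wrist force passes 120 N, or if a joint passes its speed limit or range.

### The arm

A 6-joint arm with a two-finger parallel gripper is mounted at the origin on the work surface. World frame = base frame: x ahead of the robot, y to its left, z up, the work surface at z = 0. Lengths are in m, angles in rad, forces in N, time in s.
With the tool pointing down it reaches from about 0.3 to 0.775 m from the base axis. Payload 14.6 kg.
Tool frame: the origin (TCP) lies on the centre line of the jaws, within the pads' length; the fingertips stand 17 mm ahead of it and the grasp point (between the pads) lies 2 mm behind it; z points along the fingers, x is the direction in which the jaws open and shut, and the axes are right-handed (so a half turn about z gives the same grasp; the last joint's range is limited). The gripper opens to 94 mm and grips with 3 to 60 N. Pads are 16 mm wide; open, the fingers measure 119 mm over their backs; the gripper's body (75 mm by 177 mm) begins 78 mm behind the grasp point.
Start: joints at [1.207, 0.3, 1.521, -0, 1.321, -0.067], TCP at [0.161, 0.526, 0.222] pointing down, gripper open.
Joint ranges: [-3.03, 3.03], [-0.79, 2.21], [0.23, 2.52], [-1.04, 4.18], [0, 3.07], [-2.55, 2.55]. Speed limits (rad/s): [2.22, 2.22, 2.57, 3.14, 3.14, 3.14].

### API

Orientations are given as [roll, pitch, yaw] about the fixed x, y, z axes, in that order (R = Rz(yaw) Ry(pitch) Rx(roll)).
In Python, from station import ctrl gives the robot as it stands. The module is installed in compiled form; this text tells all that it offers.
- The arm moves only by the tool drive_tool, never from a script. Its argument "increments" is a list of rows, each a list of 3 entries, a list of its own where there are three numbers: the turn, a rotation vector about the tool's x, y, z in degrees, then the shift along the tool's x, y, z in mm, then the opening, from 0 (shut) to 1 (fully open). In form: [[[ax, ay, az], [dx, dy, dz], hand], ...]. A call has 1 to 20 rows; each row shifts and turns the commanded pose from where the row before left it, along the tool's axes as they then stand; what a row does not reach is not made up. A row lasts 1/8 s, in which the tool goes at most 62.5 mm and 10.7 degrees, less where a joint would pass 70% of its speed; a pose out of reach is approached as far as the arm can. A call with a gripper value outside its range is refused whole. The fingers move at their own pace and stop on an object; "squeeze" is the grip in N (left out, the last holds). Time passes only in rows, so rows that do not move let the fingers close. It gives the time, the measured TCP pose, the force and the opening at its end, in the units of the state.
- ctrl.get_obs(): the state, without advancing time (a new reading comes with each control period).
- ctrl.camera(name): name is "side" or "top"; returns the picture (400x640x3 uint8, red, green, blue); there is no depth.
- ctrl.calibration(name): a dict with "fx", "fy", "cx", "cy" (pixels), "k1" (the pictures are not rectified: a ray, as slopes to the right and down, at radius r is drawn at 1 + k1 r^2 times it, then the intrinsics apply), "rvec" (rotation vector, rad) and "tvec" (3), from world to camera coordinates, as OpenCV has them. Camera axes: x right, y down, z forward; pixel columns grow to the right and rows downward; lengths in m; the calibration is good to about 2 mm. A picture is of the moment at which its call begins. calibration takes no time and is no camera call.
- ctrl.hand_in(): hands the job in, once; it reports no verdict.
The state is a dict: "time_s": time; "qpos": joint angles; "joint_vel": joint speeds; "tau": joint torques, N m; "ee_pos": TCP position; "eef_rot": TCP orientation; "force": force on the tool from outside, world axes, zero at the start; "moment": the same for the moment, N m; "grip_width": finger opening in m.
Only numpy, scipy, OpenCV 4.12 (cv2) and the standard library are available. Lean on these libraries where they do the work, as an engineer would, in place of code of your own. Each camera call takes 0.05 s, during which the arm holds its last target.

## Working session

There is one attempt and no reset: what is moved stays moved. The work goes in short steps, Python scripts to look and compute and a tool call to move; the robot and the scene stay as the last step left them, time stands still between calls to the robot, and variables do not carry over. Pictures are saved under pics/ and viewed, and the job is handed in when it is done.

Besides the shell and the picture viewer there is one more tool, called after "Request:" by a JSON object that holds its "op" and its "data". drive_tool: Moves the arm, as the interface text tells. Its arguments: {"type":"object","properties":{"increments":{"type":"array"},"squeeze":{"type":"number"}},"required":["increments"]}

```bash
mkdir -p pics; ls; python3 - <<'E'
from station import ctrl
import cv2
o=ctrl.get_obs(); print({k:o[k] for k in ('time_s','ee_pos','eef_rot','grip_width','force')})
for n in('top','side'):
    im=ctrl.camera(n); cv2.imwrite(f'pics/{n}0.png',im[:,:,::-1]); print(n,ctrl.calibration(n))
E
```

```text
pics
{'time_s': 0.0, 'ee_pos': array([0.16080013, 0.5257156 , 0.22188311]), 'eef_rot': array([-3.14152338e+00,  1.16481421e-03,  1.27392293e+00]), 'grip_width': 0.09411095187981025, 'force': array([-0.08951815,  0.59688367,  0.74985003])}
top {'fx': 466.44057156130305, 'fy': 466.44057156130305, 'cx': 318.690074295542, 'cy': 195.63674908147595, 'k1': -0.12689045263325244, 'rvec': array([ 2.17866326, -2.12168661,  0.10655839]), 'tvec': array([-0.00285646,  0.48736592,  0.92298117])}
side {'fx': 484.47563601340204, 'fy': 484.47563601340204, 'cx': 326.9149698698753, 'cy': 198.79102777702093, 'k1': -0.1128115898927437, 'rvec': array([ 2.33154165, -0.74002157,  0.26522955]), 'tvec': array([-0.40729418,  0.26659945,  1.09276263])}
```

View pics/top0.png

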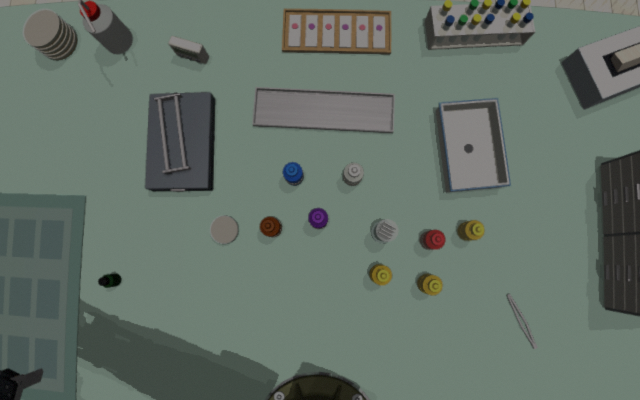

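View pics/side0.png

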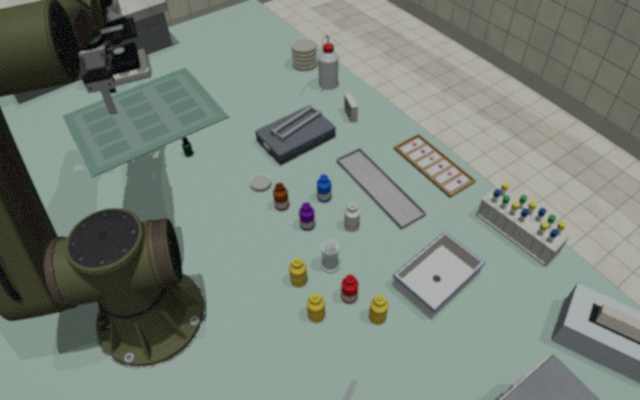

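Top view (image up = +x, left = +y), with candidates:
- Violet is at (318,218) and iodine at (271,226).
- Decolouriser is at (353,173), with a white cap. The slide jar at (386,230) is the white thing it could be mistaken for.
- Red is at (435,239). The yellow look-alikes are at (474,230), (381,275) and (432,285).
- Blue is at (292,172).
- The bridge is on the box at (172,133), the tray at (323,110) and the basin at (473,145).

I'll check these in a close crop and measure.

```bash
cat > h.py <<'E'
import numpy as np, cv2
from station import ctrl
def cal(n):
    c=ctrl.calibration(n); R=cv2.Rodrigues(np.array(c['rvec']))[0]; return c,R,np.array(c['tvec'])
def ray(n,uv):
    c,R,t=cal(n); d=np.array([(uv[0]-c['cx'])/c['fx'],(uv[1]-c['cy'])/c['fy']]); s=d.copy()
    for _ in range(30): s=d/(1+c['k1']*(s@s))
    return -R.T@t, R.T@np.array([s[0],s[1],1])
def onz(n,uv,z):
    o,d=ray(n,uv); return o+d*(z-o[2])/d[2]
def proj(n,p):
    c,R,t=cal(n); q=R@np.array(p)+t; s=q[:2]/q[2]; s=s*(1+c['k1']*(s@s)); return np.array([s[0]*c['fx']+c['cx'],s[1]*c['fy']+c['cy']])
def tri(uvt,uvs):
    o1,d1=ray('top',uvt);o2,d2=ray('side',uvs)
    a=np.linalg.lstsq(np.c_[d1,-d2],o2-o1,rcond=None)[0]
    p,q=o1+a[0]*d1,o2+a[1]*d2; return (p+q)/2,np.linalg.norm(p-q)
E
python3 - <<'E'
import cv2
im=cv2.imread('pics/top0.png')
cv2.imwrite('pics/crA.png',cv2.resize(im[150:310,230:500],None,fx=2.9,fy=2.9,interpolation=cv2.INTER_CUBIC))
cv2.imwrite('pics/crB.png',cv2.resize(im[80:205,130:230],None,fx=4.5,fy=4.5,interpolation=cv2.INTER_CUBIC))
cv2.imwrite('pics/crC.png',cv2.resize(im[80:205,240:520],None,fx=2.8,fy=2.8,interpolation=cv2.INTER_CUBIC))
E
```

```text
(no output)
```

View pics/crA.png

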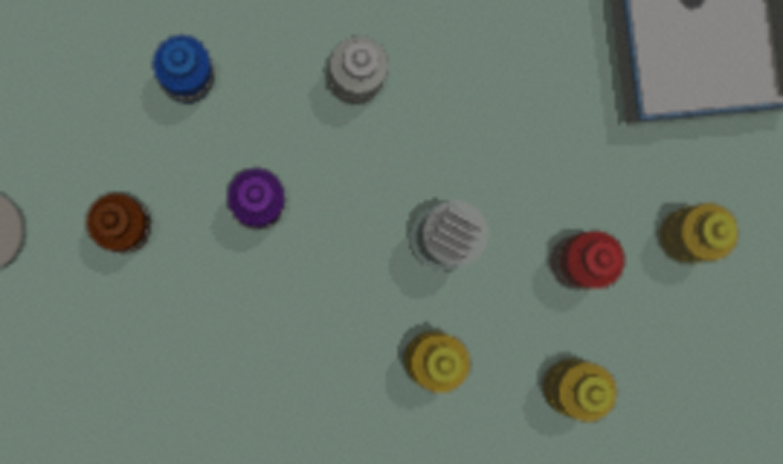

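View pics/crB.png

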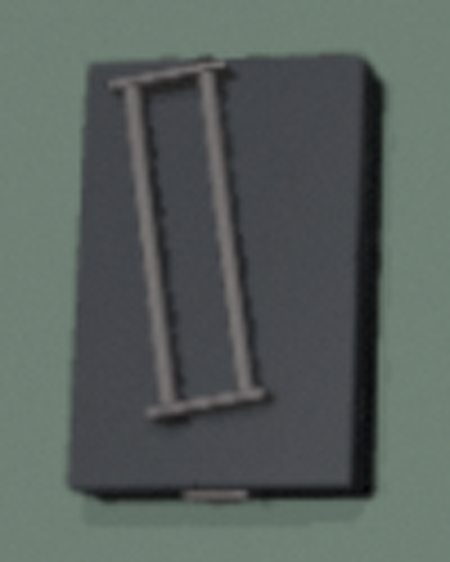

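View pics/crC.png

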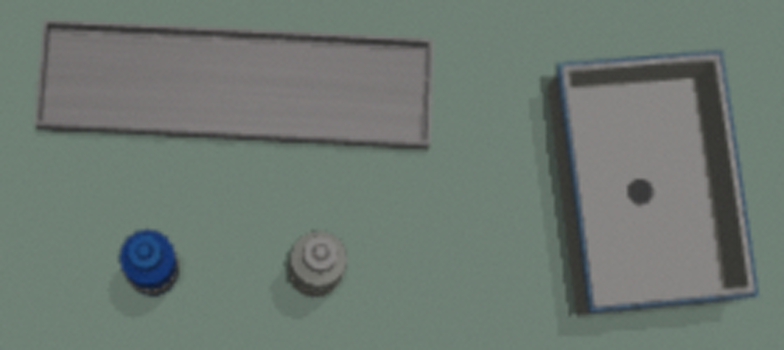

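```bash
python3 - <<'E'
from h import *
np.set_printoptions(precision=4,suppress=True)
def A(p,f=2.9,o=(230,150)): return (np.array(p)+.5)/f-.5+np.array(o)
C={'violet':((256,198),(255,193)),'iodine':((117,222),(110,219)),'decol':((358,66),(361,59)),'red':((595,260),(603,258)),'blue':((182,64),(179,57)),
 'jar':((453,233),None),'yelR':((711,232),(719,231)),'yelL':((440,363),(445,365)),'yelB':((587,391),(595,395))}
for k,(b,c) in C.items():
    p=onz('top',A(b),.06 if k!='jar' else .085); print(k,p[:2], onz('top',A(c),.085)[:2] if c else '', 'r',np.hypot(*p[:2]))
B=lambda p:A(p,4.5,(130,80))
print('bridge')
# plate outer top corners z = .045+.019
pl=[onz('top',B(p),.045+.019) for p in((110,83),(226,66),(147,413),(267,392))]
for p in pl: print(p)
c=np.mean(pl,0);print('c',c); e1=(pl[0]+pl[1])/2;e2=(pl[2]+pl[3])/2
print(np.linalg.norm(e1-e2),np.degrees(np.arctan2(*(e1-e2)[[1,0]])))
print('rods z .062 mid', [onz('top',B(p),.062)[:2] for p in((133,85),(167,404),(207,72),(245,393))])
D=lambda p:A(p,2.8,(240,80))
print('tray z.015')
t=[onz('top',D(p),.015) for p in((47,23),(431,42),(429,147),(37,128))]
for p in t: print(p)
print('c',np.mean(t,0),[np.linalg.norm(t[i]-t[(i+1)%4]) for i in range(4)], [np.degrees(np.arctan2(*(v)[[1,0]])) for v in (t[0]-t[1],t[3]-t[2])])
print('basin z.05')
t=[onz('top',D(p),.05) for p in((558,64),(721,52),(757,294),(591,311))]
for p in t: print(p)
print('c',np.mean(t,0),[np.linalg.norm(t[i]-t[(i+1)%4]) for i in range(4)], [np.degrees(np.arctan2(*(v)[[1,0]])) for v in (t[0]-t[3],t[1]-t[2])])
E
```

```text
violet [0.4394 0.0096] [0.4409 0.0098] r 0.4395319336222162
iodine [0.4206 0.1034] [0.4212 0.105 ] r 0.433112422770104
decol [ 0.5317 -0.0577] [ 0.5322 -0.0583] r 0.534829065923329
red [ 0.4031 -0.2208] [ 0.4037 -0.2204] r 0.459591938795271
blue [0.5301 0.063 ] [0.5306 0.0631] r 0.5338640419621878
jar [ 0.4179 -0.121 ]  r 0.4350550479235883
yelR [ 0.4237 -0.3009] [ 0.4231 -0.2984] r 0.5196826678327404
yelL [ 0.3318 -0.1166] [ 0.3318 -0.117 ] r 0.3517236793642306
yelB [ 0.3151 -0.216 ] [ 0.3142 -0.2157] r 0.3820473048816087
bridge
[0.6786 0.3571 0.064 ]
[0.6869 0.3023 0.064 ]
[0.5244 0.3268 0.064 ]
[0.5351 0.272  0.064 ]
c [0.6063 0.3145 0.064 ]
0.15596790734741597 11.187175984151953
rods z .062 mid [array([0.6783, 0.3467]), array([0.5291, 0.3185]), array([0.6847, 0.3118]), array([0.5348, 0.2827])]
tray z.015
[0.7195 0.151  0.015 ]
[ 0.7107 -0.144   0.015 ]
[ 0.6279 -0.1426  0.015 ]
[0.6359 0.1545 0.015 ]
c [0.6735 0.0047 0.015 ] [np.float64(0.295156263458401), np.float64(0.08281081945412348), np.float64(0.2971818989359901), np.float64(0.0837253704300599)] [np.float64(88.27933575958029), np.float64(88.45595503282658)]
basin z.05
[ 0.6846 -0.2333  0.05  ]
[ 0.6988 -0.3571  0.05  ]
[ 0.5171 -0.3785  0.05  ]
[ 0.5014 -0.2554  0.05  ]
c [ 0.6005 -0.3061  0.05  ] [np.float64(0.12461751733692618), np.float64(0.18299942845176295), np.float64(0.1241073166510786), np.float64(0.1845071367991623)] [np.float64(6.873971232191433), np.float64(6.71398577147517)]
```

The crops confirm the choices. Measured sizes match the spec: bridge about 156 of 160 mm, tray about 296 x 83 mm, basin about 184 x 124 mm. Next is the bridge: turn the tool, then move over it.

```bash
cat >> h.py <<'E'
def go(target=None,yawdeg=None):
    o=ctrl.get_obs(); p=np.array(o['ee_pos']); r,pi,y=o['eef_rot']
    print('t %.2f'%o['time_s'],'pos',np.round(p*1e3,1),'rpy',np.round(np.degrees([r,pi,y]),2),'w',round(o['grip_width']*1e3,1),'F',np.round(o['force'],1),'q',np.round(o['qpos'],2))
    yy=y
    if yawdeg is not None:
        a=np.radians(yawdeg); d=(a-y+np.pi)%(2*np.pi)-np.pi; print('turn about tool z deg',round(-np.degrees(d),1)); yy=a
    if target is not None:
        d=(np.array(target)-p)*1e3; c,s=np.cos(yy),np.sin(yy)
        print('shift',np.round([d[0]*c+d[1]*s,d[0]*s-d[1]*c,-d[2]],1))
E
python3 -c "
from h import *
go((.6066,.3148,.15),101.1)"
```

```text
t 0.10 pos [160.8 525.8 221.9] rpy [-1.8e+02  6.0e-02  7.3e+01] w 93.8 F [ 0.4  0.4 -0.4] q [ 1.21  0.3   1.52 -0.    1.32 -0.07]
turn about tool z deg -28.1
shift [-292.8  396.9   71.9]
```

Request:
{"op": "drive_tool", "data": {"increments": [[[0,0,-9.4],[0,0,0],0.75],[[0,0,-9.4],[0,0,0],0.75],[[0,0,-9.3],[0,0,0],0.75],[[0,0,0],[-29.3,39.7,4],0.75],[[0,0,0],[-29.3,39.7,4],0.75],[[0,0,0],[-29.3,39.7,4],0.75],[[0,0,0],[-29.3,39.7,4],0.75],[[0,0,0],[-29.3,39.7,4],0.75],[[0,0,0],[-29.3,39.7,4],0.75],[[0,0,0],[-29.3,39.7,4],0.75],[[0,0,0],[-29.3,39.7,4],0.75],[[0,0,0],[-29.3,39.7,4],0.75],[[0,0,0],[-29.3,39.7,4],0.75],[[0,0,0],[0,0,10],0.75],[[0,0,0],[0,0,0],0.75]], "squeeze": 15}}

```text
time_s: 1.98
ee_pos: [0.606, 0.3148, 0.171]
eef_rot: [-3.139, 0.0, 1.764]
force: [0.2, -0.4, 0.2]
grip_width: 0.0704
```

```bash
python3 -c "
from h import *
go((.6066,.3148,.066),101.1)
im=ctrl.camera('top');cv2.imwrite('pics/b1.png',cv2.resize(im[60:260,60:360,::-1],None,fx=2.6,fy=2.6))"
```

```text
t 1.98 pos [606.  314.8 171. ] rpy [-1.7985e+02  3.0000e-02  1.0109e+02] w 70.4 F [ 0.2 -0.4  0.2] q [ 0.43  0.64  1.14  0.    1.36 -1.34]
turn about tool z deg -0.0
shift [-1.00e-01  6.00e-01  1.05e+02]
```

View pics/b1.png

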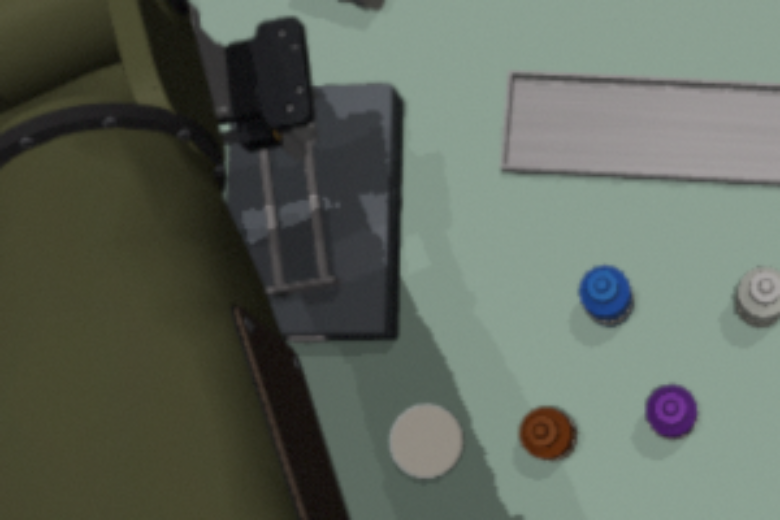

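The gripper is on target over the bridge at crop (290,210), though the arm hides much of the top view. Now I'll descend, grip and lift slightly.

Request:
{"op": "drive_tool", "data": {"increments": [[[0,0,0],[0,0.6,25],0.75],[[0,0,0],[0,0,25],0.75],[[0,0,0],[0,0,20],0.75],[[0,0,0],[0,0,15],0.75],[[0,0,0],[0,0,10],0.75],[[0,0,0],[0,0,6],0.75],[[0,0,0],[0,0,4],0.75],[[0,0,0],[0,0,0],0.75],[[0,0,0],[0,0,0],0.3],[[0,0,0],[0,0,0],0.3],[[0,0,0],[0,0,0],0.3],[[0,0,0],[0,0,0],0.3],[[0,0,0],[0,0,0],0.3]], "squeeze": 20}}

```text
time_s: 3.65
ee_pos: [0.6075, 0.3149, 0.0676]
eef_rot: [3.141, -0.0, 1.764]
force: [-0.8, -0.1, 1.6]
grip_width: 0.0433
```

```bash
python3 -c "
from h import *
go((.6066,.3148,.066),101.1)
im=ctrl.camera('side');cv2.imwrite('pics/b2.png',cv2.resize(im[60:200,200:380,::-1],None,fx=4,fy=4))"
```

```text
t 3.65 pos [607.5 314.9  67.6] rpy [179.99  -0.   101.09] w 43.3 F [-0.8 -0.1  1.6] q [ 0.42  0.74  1.23 -0.    1.17 -1.34]
turn about tool z deg -0.0
shift [ 0.  -0.9  1.6]
```

View pics/b2.png

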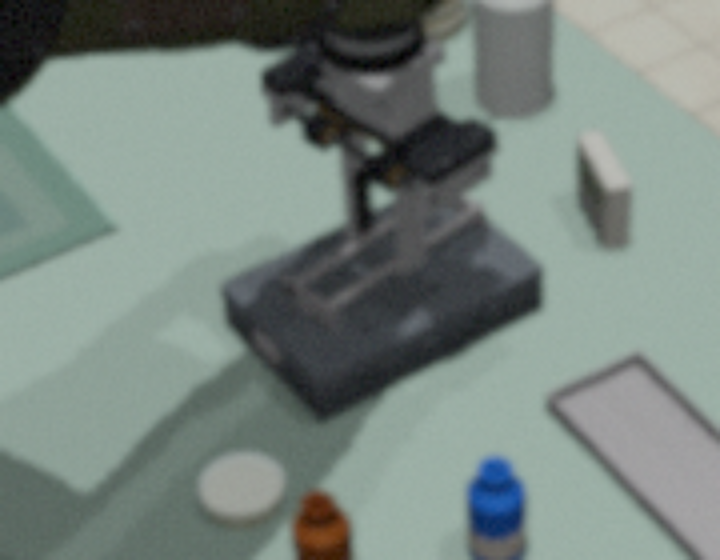

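The jaws hold both rods (43.3 mm against 44). Now lift and carry it to the basin.

Request:
{"op": "drive_tool", "data": {"increments": [[[0,0,0],[0,0,-10],0.3],[[0,0,0],[0,0,-25],0.3],[[0,0,0],[0,0,-35],0.3],[[0,0,0],[0,0,-30],0.3],[[0,0,0],[-25,-5,0],0.3],[[0,0,0],[-53,-11,0],0.3],[[0,0,0],[-53,-11,0],0.3],[[0,0,0],[-53,-11,0],0.3],[[0,0,0],[-53,-11,0],0.3],[[0,0,0],[-53,-11,0],0.3],[[0,0,0],[-53,-11,0],0.3],[[0,0,0],[-53,-11,0],0.3],[[0,0,0],[-53,-11,0],0.3],[[0,0,0],[-53,-11,0],0.3],[[0,0,0],[-53,-11,0],0.3],[[0,0,0],[-35,-8,0],0.3],[[0,0,0],[-18,-4,0],0.3],[[0,0,0],[0,0,0],0.3]]}}

```text
time_s: 5.95
ee_pos: [0.5997, -0.3064, 0.1674]
eef_rot: [-3.141, -0.0, 1.764]
force: [0.6, 0.5, -2.1]
grip_width: 0.0433
```

Request:
{"op": "drive_tool", "data": {"increments": [[[0,0,9.5],[0,0,0],0.3],[[0,0,9.5],[0,0,0],0.3],[[0,0,9.5],[0,0,0],0.3],[[0,0,9.5],[0,0,0],0.3],[[0,0,9.5],[0,0,0],0.3],[[0,0,9.5],[0,0,0],0.3],[[0,0,9.5],[0,0,0],0.3],[[0,0,9.5],[0,0,0],0.3],[[0,0,9.3],[0,0,0],0.3],[[0,0,9],[0,0,0],0.3],[[0,0,0],[0,0,0],0.3],[[0,0,0],[0,0,0],0.3]]}}

```text
time_s: 7.45
ee_pos: [0.6, -0.3053, 0.1676]
eef_rot: [-3.142, -0.0, 0.123]
force: [-0.9, -0.4, -1.4]
grip_width: 0.0432
```

```bash
python3 -c "
from h import *
go((.6005,-.3061,.1),6.8)
for n in('top','side'):
  im=ctrl.camera(n);cv2.imwrite('pics/b3%s.png'%n,im[:,:,::-1])"
```

```text
t 7.45 pos [ 600.  -305.3  167.6] rpy [-1.80e+02 -1.00e-02  7.05e+00] w 43.2 F [-0.9 -0.4 -1.4] q [-0.53  0.62  1.19  0.    1.33 -0.65]
turn about tool z deg 0.3
shift [ 0.4  0.9 67.6]
```

View pics/b3top.png

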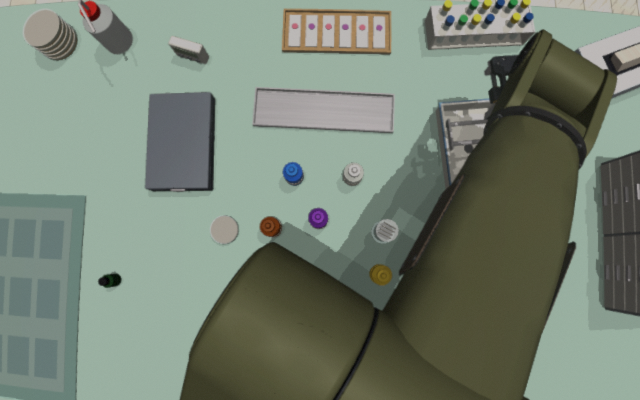

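View pics/b3side.png

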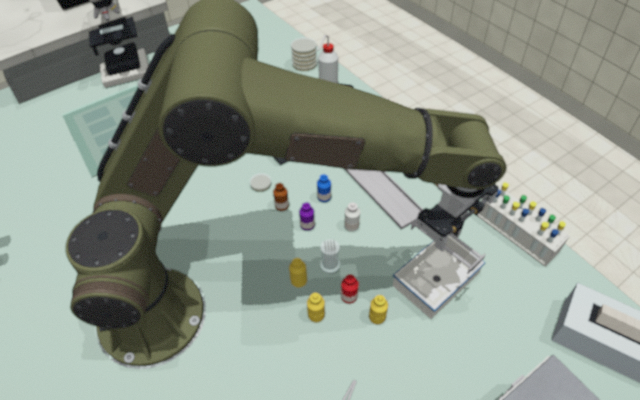

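The bridge is held over the basin. Lowering it now.

Request:
{"op": "drive_tool", "data": {"increments": [[[0,0,0.2],[0.4,0.9,15],0.3],[[0,0,0],[0,0,25],0.3],[[0,0,0],[0,0,25],0.3],[[0,0,0],[0,0,15],0.3],[[0,0,0],[0,0,9],0.3],[[0,0,0],[0,0,5],0.3],[[0,0,0],[0,0,2],0.3],[[0,0,0],[0,0,0],0.3],[[0,0,0],[0,0,0],0.3]]}}

```text
time_s: 8.68
ee_pos: [0.6005, -0.3071, 0.0719]
eef_rot: [3.141, -0.001, 0.115]
force: [0.6, -0.5, -1.6]
grip_width: 0.0434
```

```bash
python3 -c "
from h import *
go((.6005,-.3061,.0636),6.8)
im=ctrl.camera('side');cv2.imwrite('pics/b4.png',cv2.resize(im[170:330,370:550,::-1],None,fx=4,fy=3.7))"
```

```text
t 8.68 pos [ 600.5 -307.1   71.9] rpy [ 1.7997e+02 -3.0000e-02  6.6000e+00] w 43.4 F [ 0.6 -0.5 -1.6] q [-0.53  0.72  1.26 -0.    1.16 -0.64]
turn about tool z deg -0.2
shift [ 0.2 -1.   8.3]
```

View pics/b4.png

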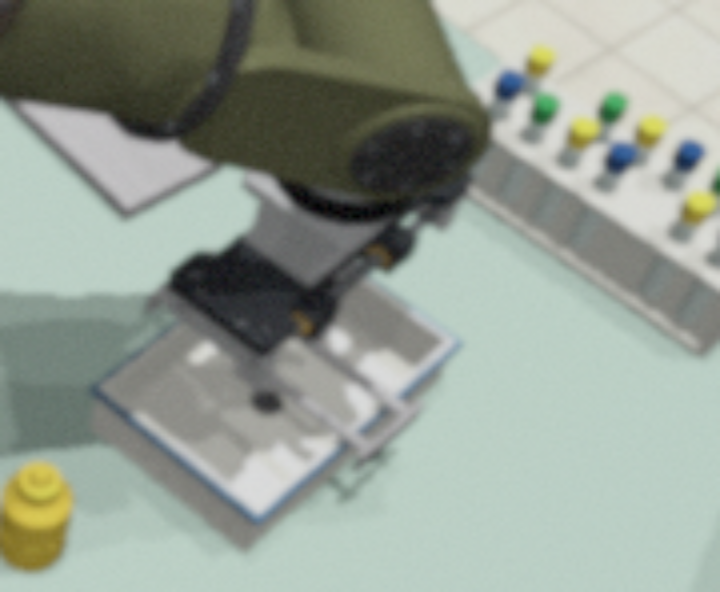

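Request:
{"op": "drive_tool", "data": {"increments": [[[0,0,0],[0,-0.5,4],0.3],[[0,0,0],[0,0,2.5],0.3],[[0,0,0],[0,0,1.5],0.3],[[0,0,0],[0,0,0.5],0.3],[[0,0,0],[0,0,0],0.3]]}}

```text
time_s: 9.35
ee_pos: [0.6002, -0.3065, 0.0634]
eef_rot: [3.142, -0.0, 0.115]
force: [-4.0, 2.5, 4.6]
grip_width: 0.0432
```

Force went from -1.6 to +4.6 N, so it rests on the rims. Release and rise.

Request:
{"op": "drive_tool", "data": {"increments": [[[0,0,0],[0,0,0],0.55],[[0,0,0],[0,0,0],0.65],[[0,0,0],[0,0,0],0.7],[[0,0,0],[0,0,-10],0.7],[[0,0,0],[0,0,-30],0.7],[[0,0,0],[0,0,-40],0.7],[[0,0,0],[0,0,-40],0.7],[[0,0,0],[0,0,0],0.7]]}}

```text
time_s: 10.35
ee_pos: [0.6013, -0.3071, 0.1874]
eef_rot: [3.138, -0.005, 0.115]
force: [0.6, 0.5, -0.8]
grip_width: 0.0656
```

```bash
python3 -c "
from h import *
go((.4035,-.2206,.15),-1.6)
im=ctrl.camera('side');cv2.imwrite('pics/b5.png',cv2.resize(im[170:330,370:550,::-1],None,fx=4,fy=3.7))"
```

```text
t 10.35 pos [ 601.3 -307.1  187.4] rpy [179.77  -0.31   6.6 ] w 65.6 F [ 0.6  0.5 -0.8] q [-0.53  0.61  1.16 -0.    1.37 -0.64]
turn about tool z deg 8.2
shift [-200.1  -80.9   37.4]
```

View pics/b5.png

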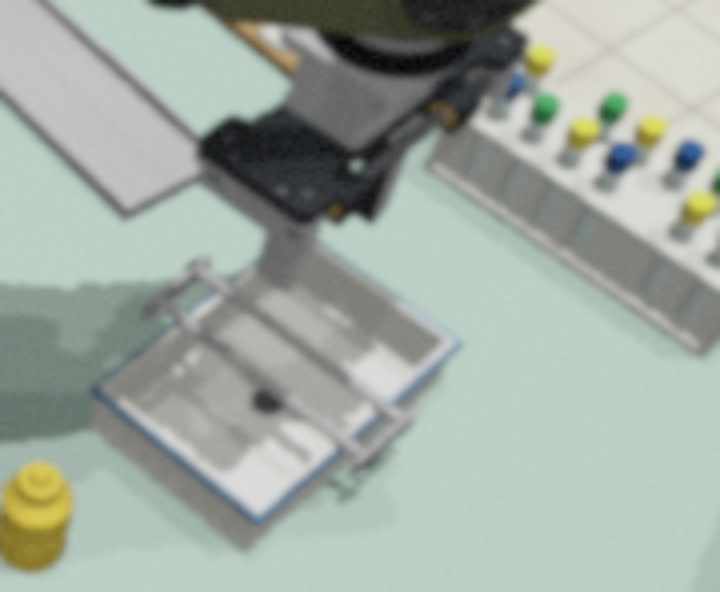

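The bridge sits centrally on both long rims, with an end plate outside each. Next is the red bottle.

Request:
{"op": "drive_tool", "data": {"increments": [[[0,0,8.2],[0,0,0],0.7],[[0,0,0],[-40,-16,0],0.7],[[0,0,0],[-45,-18,0],0.7],[[0,0,0],[-45,-18,0],0.7],[[0,0,0],[-45,-18,17],0.7],[[0,0,0],[-25,-11,20],0.7],[[0,0,0],[0,0,0],0.7],[[0,0,0],[0,0,0],0.7]]}}

```text
time_s: 11.4
ee_pos: [0.4034, -0.2204, 0.1464]
eef_rot: [3.141, -0.001, -0.028]
force: [1.0, 0.2, 0.3]
grip_width: 0.0659
```

```bash
python3 -c "
from h import *
go((.4035,-.2206,.038),-1.6)
im=ctrl.camera('side');cv2.imwrite('pics/r1.png',cv2.resize(im[200:360,260:440,::-1],None,fx=4,fy=3.7))"
```

```text
t 11.40 pos [ 403.4 -220.4  146.4] rpy [ 1.7998e+02 -3.0000e-02 -1.6100e+00] w 65.9 F [1.  0.2 0.3] q [-0.58  0.18  1.86  0.    1.1  -0.55]
turn about tool z deg -0.0
shift [1.000e-01 2.000e-01 1.084e+02]
```

View pics/r1.png

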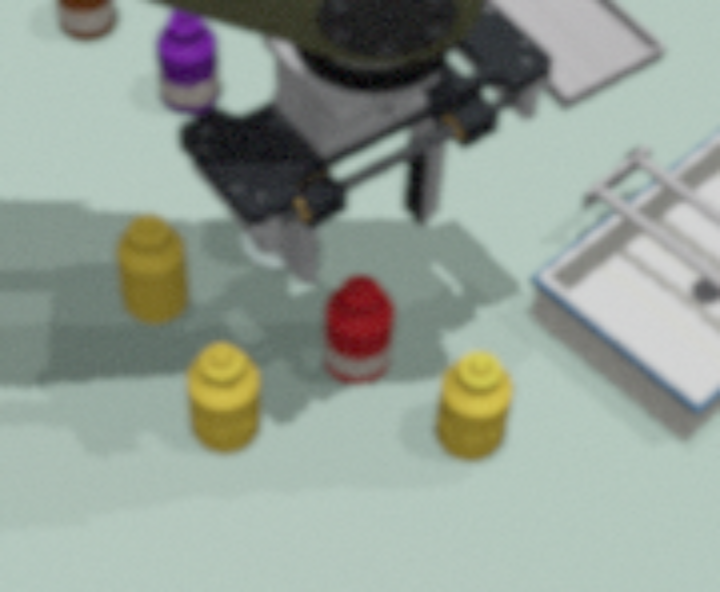

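The gripper is centred over red at crop (358,330), clear of the yellow ones. Descend and grip.

Request:
{"op": "drive_tool", "data": {"increments": [[[0,0,0],[0,0,25],0.7],[[0,0,0],[0,0,30],0.7],[[0,0,0],[0,0,25],0.7],[[0,0,0],[0,0,16],0.7],[[0,0,0],[0,0,8],0.7],[[0,0,0],[0,0,4],0.7],[[0,0,0],[0,0,0],0.7],[[0,0,0],[0,0,0],0.3],[[0,0,0],[0,0,0],0.3],[[0,0,0],[0,0,0],0.3],[[0,0,0],[0,0,0],0.3],[[0,0,0],[0,0,0],0.3]], "squeeze": 15}}

```text
time_s: 12.95
ee_pos: [0.4027, -0.22, 0.0382]
eef_rot: [3.141, -0.0, -0.028]
force: [0.2, 0.5, 4.1]
grip_width: 0.0402
```

```bash
python3 -c "
from h import *
go((.6764,.1097,.17),-1.6)"
```

```text
t 12.95 pos [ 402.7 -220.    38.2] rpy [ 1.7998e+02 -2.0000e-02 -1.6000e+00] w 40.2 F [0.2 0.5 4.1] q [-0.58  0.36  1.94 -0.    0.85 -0.55]
turn about tool z deg -0.0
shift [ 264.4 -337.2 -131.8]
```

Gripped at 40.2 mm. Lift and carry to the far end of the tray.

Request:
{"op": "drive_tool", "data": {"increments": [[[0,0,0],[0,0,-10],0.3],[[0,0,0],[0,0,-30],0.3],[[0,0,0],[0,0,-45],0.3],[[0,0,0],[0,0,-47],0.3],[[0,0,0],[14.4,-17.2,0],0.3],[[0,0,0],[30,-38,0],0.3],[[0,0,0],[30,-39,0],0.3],[[0,0,0],[30,-39,0],0.3],[[0,0,0],[30,-39,0],0.3],[[0,0,0],[30,-39,0],0.3],[[0,0,0],[30,-39,0],0.3],[[0,0,0],[30,-39,0],0.3],[[0,0,0],[25,-30,0],0.3],[[0,0,0],[15,-18,0],0.3],[[0,0,0],[0,0,30],0.3],[[0,0,0],[0,0,30],0.3],[[0,0,0],[0,0,0],0.3],[[0,0,0],[0,0,0],0.3]]}}

```text
time_s: 15.2
ee_pos: [0.6768, 0.1097, 0.1117]
eef_rot: [-3.141, -0.002, -0.028]
force: [0.7, 0.2, -0.6]
grip_width: 0.0396
```

```bash
python3 -c "
from h import *
go((.6764,.1097,.0415),-1.6)
for n in('side',):
  im=ctrl.camera(n);cv2.imwrite('pics/r2.png',cv2.resize(im[90:250,260:440,::-1],None,fx=4,fy=3.7))"
```

```text
t 15.20 pos [676.8 109.7 111.7] rpy [-1.7999e+02 -9.0000e-02 -1.6100e+00] w 39.6 F [ 0.7  0.2 -0.6] q [ 0.11  0.7   1.19 -0.    1.25  0.14]
turn about tool z deg -0.0
shift [-0.4  0.  70.2]
```

View pics/r2.png

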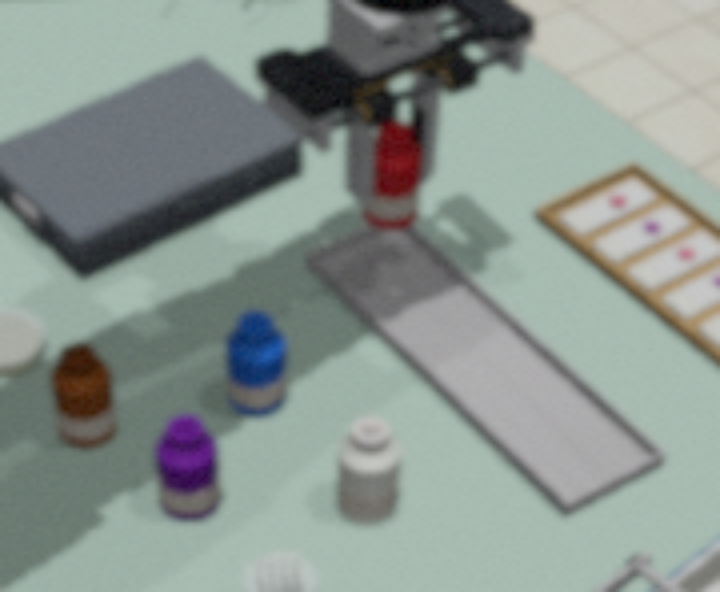

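Red is held upright over the tray's far end. Lowering.

Request:
{"op": "drive_tool", "data": {"increments": [[[0,0,0],[0,0,20],0.3],[[0,0,0],[0,0,22],0.3],[[0,0,0],[0,0,14],0.3],[[0,0,0],[0,0,8],0.3],[[0,0,0],[0,0,3],0.3],[[0,0,0],[0,0,2],0.3],[[0,0,0],[0,0,1],0.3],[[0,0,0],[0,0,0],0.3]]}}

```text
time_s: 16.25
ee_pos: [0.6766, 0.1098, 0.0413]
eef_rot: [-3.141, -0.001, -0.028]
force: [-3.4, -0.2, 6.2]
grip_width: 0.04
```

Request:
{"op": "drive_tool", "data": {"increments": [[[0,0,0],[0,0,0],0.5],[[0,0,0],[0,0,0],0.6],[[0,0,0],[0,0,0],0.7],[[0,0,0],[0,0,-15],0.7],[[0,0,0],[0,0,-35],0.7],[[0,0,0],[0,0,-40],0.7],[[0,0,0],[0,0,-20],0.7],[[0,0,0],[-20,25,0],0.7],[[0,0,0],[-35,45,0],0.7],[[0,0,0],[-35,45,0],0.7],[[0,0,0],[-30,35,0],0.7],[[0,0,0],[-20,21.8,0],0.7],[[0,0,0],[0,0,0],0.7],[[0,0,0],[0,0,0],0.7]]}}

```text
time_s: 18.0
ee_pos: [0.532, -0.0576, 0.15]
eef_rot: [-3.142, -0.0, -0.028]
force: [-0.3, -0.1, 0.2]
grip_width: 0.0654
```

```bash
python3 -c "
from h import *
go((.532,-.058,.038),-1.6)
for n in('side','top'):
  im=ctrl.camera(n);cv2.imwrite('pics/d1%s.png'%n,im[:,:,::-1])"
```

```text
t 18.00 pos [532.  -57.6 150. ] rpy [-1.8e+02 -2.0e-02 -1.6e+00] w 65.4 F [-0.3 -0.1  0.2] q [-0.18  0.34  1.65  0.    1.16 -0.15]
turn about tool z deg 0.0
shift [ -0.    0.4 112. ]
```

View pics/d1side.png

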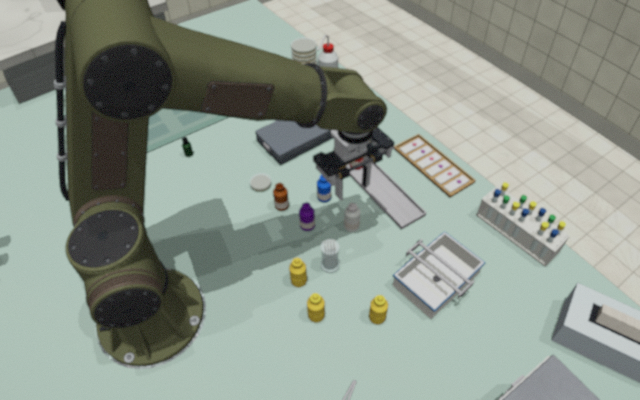

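View pics/d1top.png

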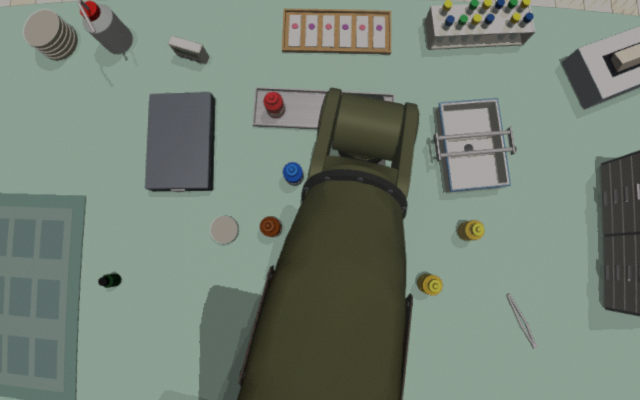

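Red stands at (273,103) in the tray, and the bridge is at (475,145), centred and square. Decolouriser next.

Request:
{"op": "drive_tool", "data": {"increments": [[[0,0,0],[0,0.4,25],0.7],[[0,0,0],[0,0,30],0.7],[[0,0,0],[0,0,28],0.7],[[0,0,0],[0,0,16],0.7],[[0,0,0],[0,0,9],0.7],[[0,0,0],[0,0,4],0.7],[[0,0,0],[0,0,0],0.7],[[0,0,0],[0,0,0],0.3],[[0,0,0],[0,0,0],0.3],[[0,0,0],[0,0,0],0.3],[[0,0,0],[0,0,0],0.3],[[0,0,0],[0,0,0],0.3]]}}

```text
time_s: 19.6
ee_pos: [0.5318, -0.0585, 0.0382]
eef_rot: [3.141, -0.001, -0.028]
force: [0.2, 0.3, 3.8]
grip_width: 0.0397
```

```bash
python3 -c "
from h import *
go((.6745,.0397,.17),-1.6)"
```

```text
t 19.60 pos [531.8 -58.5  38.2] rpy [ 1.7999e+02 -4.0000e-02 -1.6100e+00] w 39.7 F [0.2 0.3 3.8] q [-0.18  0.49  1.72 -0.    0.92 -0.15]
turn about tool z deg -0.0
shift [ 139.9 -102.2 -131.8]
```

Request:
{"op": "drive_tool", "data": {"increments": [[[0,0,0],[0,0,-10],0.3],[[0,0,0],[0,0,-30],0.3],[[0,0,0],[0,0,-40],0.3],[[0,0,0],[0,0,-30],0.3],[[0,0,0],[20,-15,0],0.3],[[0,0,0],[35,-25,0],0.3],[[0,0,0],[35,-26,0],0.3],[[0,0,0],[30,-22,0],0.3],[[0,0,0],[20,-14,0],0.3],[[0,0,0],[0,0,0],0.3],[[0,0,0],[0,0,20],0.3],[[0,0,0],[0,0,25],0.3],[[0,0,0],[0,0,25],0.3],[[0,0,0],[0,0,0],0.3],[[0,0,0],[0,0,0],0.3]]}}

```text
time_s: 21.48
ee_pos: [0.6744, 0.0392, 0.0787]
eef_rot: [-3.142, -0.001, -0.028]
force: [0.1, -0.3, -1.3]
grip_width: 0.0398
```

```bash
python3 -c "
from h import *
go((.6745,.0397,.0412),-1.6)
im=ctrl.camera('side');cv2.imwrite('pics/d2.png',cv2.resize(im[90:250,260:440,::-1],None,fx=4,fy=3.7))"
```

```text
t 21.48 pos [674.4  39.2  78.7] rpy [-1.80e+02 -4.00e-02 -1.63e+00] w 39.8 F [ 0.1 -0.3 -1.3] q [ 0.    0.71  1.25 -0.    1.17  0.03]
turn about tool z deg -0.0
shift [ 0.1 -0.5 37.5]
```

View pics/d2.png

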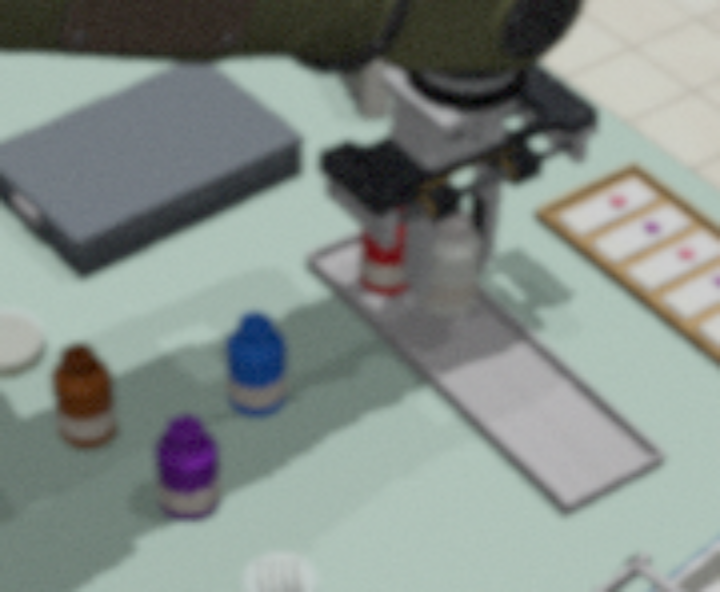

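Request:
{"op": "drive_tool", "data": {"increments": [[[0,0,0],[0,-0.5,12],0.3],[[0,0,0],[0,0,12],0.3],[[0,0,0],[0,0,7],0.3],[[0,0,0],[0,0,3],0.3],[[0,0,0],[0,0,2],0.3],[[0,0,0],[0,0,1.3],0.3],[[0,0,0],[0,0,0],0.3],[[0,0,0],[0,0,0],0.3]]}}

```text
time_s: 22.52
ee_pos: [0.6745, 0.0401, 0.0413]
eef_rot: [-3.142, -0.001, -0.028]
force: [-2.6, -0.3, 5.0]
grip_width: 0.0394
```

Request:
{"op": "drive_tool", "data": {"increments": [[[0,0,0],[0,0,0],0.5],[[0,0,0],[0,0,0],0.6],[[0,0,0],[0,0,0],0.7],[[0,0,0],[0,0,-15],0.7],[[0,0,0],[0,0,-35],0.7],[[0,0,0],[0,0,-40],0.7],[[0,0,0],[0,0,-20],0.7],[[0,0,0],[-25,-6,0],0.7],[[0,0,0],[-45,-10,0],0.7],[[0,0,0],[-45,-10,0],0.7],[[0,0,0],[-45,-10,0],0.7],[[0,0,0],[-45,-10,0],0.7],[[0,0,0],[-30,-7,0],0.7],[[0,0,0],[-20,-4,0],0.7],[[0,0,0],[0,0,0],0.7],[[0,0,0],[0,0,0],0.7]]}}

```text
time_s: 24.52
ee_pos: [0.4217, 0.1041, 0.1508]
eef_rot: [-3.142, -0.0, -0.028]
force: [0.1, -0.0, 0.2]
grip_width: 0.0656
```

```bash
python3 -c "
from h import *
go((.421,.1040,.038),-1.6)
im=ctrl.camera('side');cv2.imwrite('pics/i1.png',cv2.resize(im[110:270,230:430,::-1],None,fx=3.7,fy=3.7))"
```

```text
t 24.52 pos [421.7 104.1 150.8] rpy [-1.80e+02 -2.00e-02 -1.61e+00] w 65.6 F [ 0.1 -0.   0.2] q [ 0.16  0.12  1.92 -0.    1.1   0.19]
turn about tool z deg -0.0
shift [-7.000e-01  1.000e-01  1.128e+02]
```

View pics/i1.png

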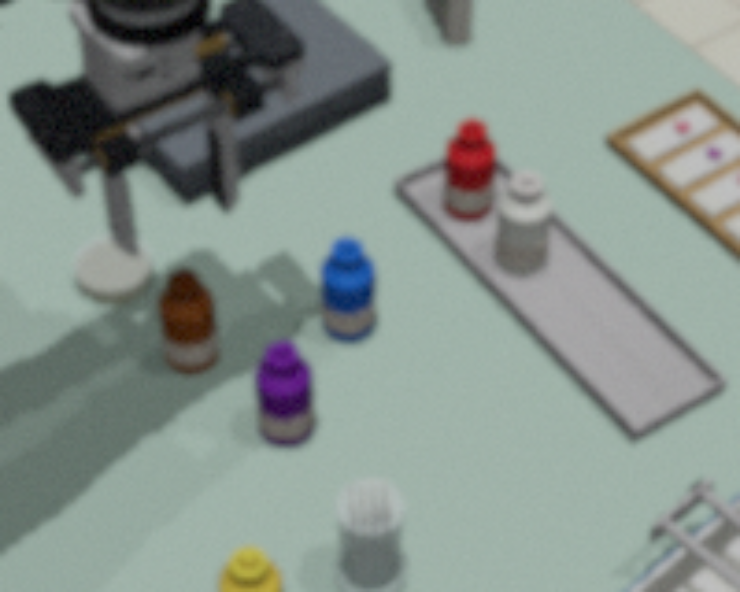

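Red and decolouriser stand upright in the tray, and the gripper is over iodine. Grasp it.

Request:
{"op": "drive_tool", "data": {"increments": [[[0,0,0],[-0.7,0,25],0.7],[[0,0,0],[0,0,30],0.7],[[0,0,0],[0,0,29],0.7],[[0,0,0],[0,0,16],0.7],[[0,0,0],[0,0,9],0.7],[[0,0,0],[0,0,4],0.7],[[0,0,0],[0,0,0],0.7],[[0,0,0],[0,0,0],0.3],[[0,0,0],[0,0,0],0.3],[[0,0,0],[0,0,0],0.3],[[0,0,0],[0,0,0],0.3],[[0,0,0],[0,0,0],0.3]]}}

```text
time_s: 26.08
ee_pos: [0.4205, 0.1042, 0.0379]
eef_rot: [-3.142, -0.0, -0.028]
force: [0.3, -0.9, 4.3]
grip_width: 0.0395
```

```bash
python3 -c "
from h import *
go((.6725,-.0303,.15),-1.6)"
```

```text
t 26.07 pos [420.5 104.2  37.9] rpy [-1.80e+02 -3.00e-02 -1.61e+00] w 39.5 F [ 0.3 -0.9  4.3] q [ 0.16  0.31  2.   -0.    0.83  0.19]
turn about tool z deg -0.0
shift [ 255.6  127.4 -112.1]
```

Request:
{"op": "drive_tool", "data": {"increments": [[[0,0,0],[0,0,-10],0.3],[[0,0,0],[0,0,-30],0.3],[[0,0,0],[0,0,-45],0.3],[[0,0,0],[0,0,-40],0.3],[[0,0,0],[20,10,0],0.3],[[0,0,0],[40,20,0],0.3],[[0,0,0],[45,22,0],0.3],[[0,0,0],[45,22,0],0.3],[[0,0,0],[45,22,0],0.3],[[0,0,0],[35,18,0],0.3],[[0,0,0],[25.5,13.4,0],0.3],[[0,0,0],[0,0,0],0.3],[[0,0,0],[0,0,25],0.3],[[0,0,0],[0,0,30],0.3],[[0,0,0],[0,0,25],0.3],[[0,0,0],[0,0,0],0.3],[[0,0,0],[0,0,0],0.3]]}}

```text
time_s: 28.2
ee_pos: [0.6724, -0.03, 0.0843]
eef_rot: [3.141, -0.002, -0.028]
force: [-0.1, 0.3, -0.1]
grip_width: 0.0395
```

```bash
python3 -c "
from h import *
go((.6725,-.0303,.0410),-1.6)
im=ctrl.camera('side');cv2.imwrite('pics/i2.png',cv2.resize(im[110:270,280:480,::-1],None,fx=3.7,fy=3.7))"
```

```text
t 28.20 pos [672.4 -30.   84.3] rpy [ 1.7999e+02 -9.0000e-02 -1.5900e+00] w 39.5 F [-0.1  0.3 -0.1] q [-0.1   0.7   1.26  0.    1.18 -0.07]
turn about tool z deg 0.0
shift [ 0.1  0.2 43.3]
```

View pics/i2.png

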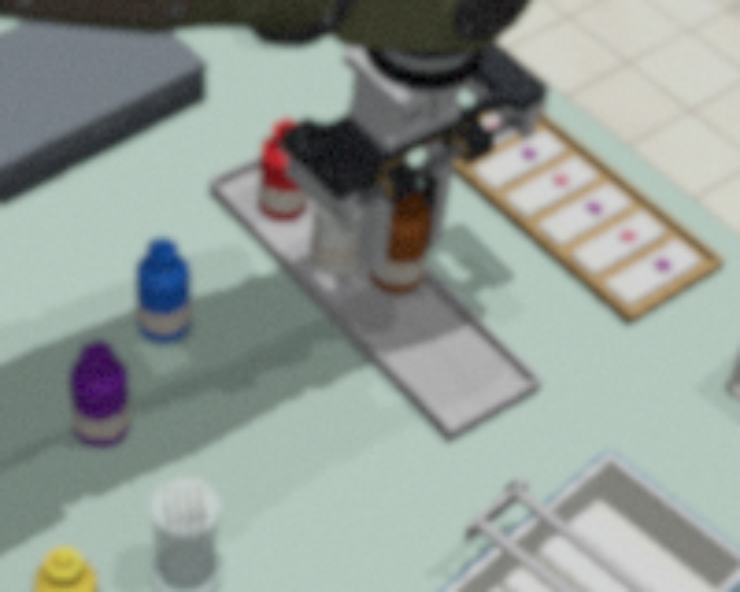

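Iodine is over its place, beside the decolouriser. Lowering.

Request:
{"op": "drive_tool", "data": {"increments": [[[0,0,0],[0,0,14],0.3],[[0,0,0],[0,0,14],0.3],[[0,0,0],[0,0,8],0.3],[[0,0,0],[0,0,4],0.3],[[0,0,0],[0,0,2],0.3],[[0,0,0],[0,0,1.3],0.3],[[0,0,0],[0,0,0],0.3],[[0,0,0],[0,0,0],0.3]]}}

```text
time_s: 29.25
ee_pos: [0.6723, -0.0303, 0.0409]
eef_rot: [3.141, -0.0, -0.028]
force: [-7.2, 1.0, 10.6]
grip_width: 0.0393
```

Request:
{"op": "drive_tool", "data": {"increments": [[[0,0,0],[0,0,0],0.5],[[0,0,0],[0,0,0],0.6],[[0,0,0],[0,0,0],0.7],[[0,0,0],[0,0,-15],0.7],[[0,0,0],[0,0,-35],0.7],[[0,0,0],[0,0,-40],0.7],[[0,0,0],[0,0,-20],0.7],[[0,0,0],[-23,-3.5,0],0.7],[[0,0,0],[-45,-7,0],0.7],[[0,0,0],[-45,-7,0],0.7],[[0,0,0],[-45,-6,0],0.7],[[0,0,0],[-40,-5,0],0.7],[[0,0,0],[-35,-5,0],0.7],[[0,0,0],[0,0,0],0.7],[[0,0,0],[0,0,0],0.7]]}}

```text
time_s: 31.12
ee_pos: [0.4409, 0.0096, 0.1496]
eef_rot: [3.142, -0.001, -0.028]
force: [0.2, -0.8, -0.2]
grip_width: 0.0656
```

```bash
python3 -c "
from h import *
go((.4400,.0097,.038),-1.6)
im=ctrl.camera('side');cv2.imwrite('pics/v1.png',cv2.resize(im[110:270,230:430,::-1],None,fx=3.7,fy=3.7))"
```

```text
t 31.12 pos [440.9   9.6 149.6] rpy [ 1.80e+02 -5.00e-02 -1.61e+00] w 65.6 F [ 0.2 -0.8 -0.2] q [-0.06  0.14  1.9  -0.    1.1  -0.03]
turn about tool z deg -0.0
shift [-9.000e-01 -1.000e-01  1.116e+02]
```

View pics/v1.png

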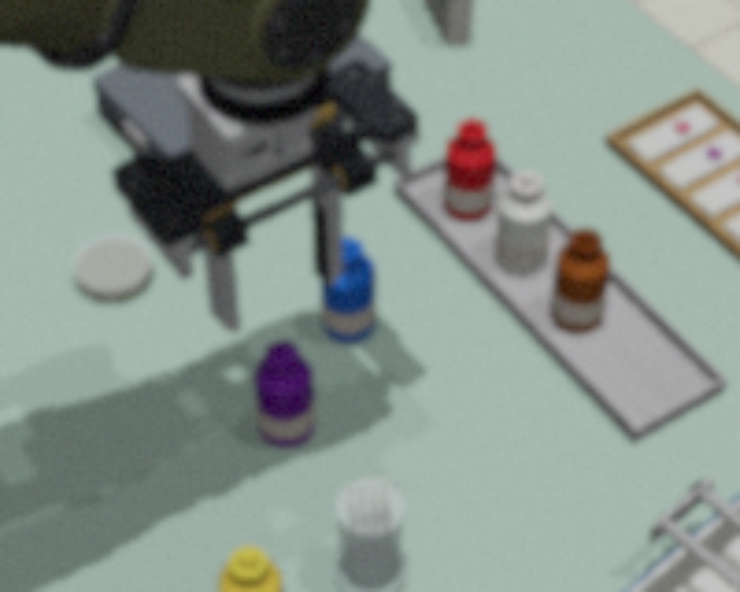

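Three bottles stand upright in the row. Grasping violet; the far finger is about 50 mm clear of blue.

Request:
{"op": "drive_tool", "data": {"increments": [[[0,0,0],[-0.9,0,25],0.7],[[0,0,0],[0,0,30],0.7],[[0,0,0],[0,0,28],0.7],[[0,0,0],[0,0,16],0.7],[[0,0,0],[0,0,9],0.7],[[0,0,0],[0,0,3.5],0.7],[[0,0,0],[0,0,0],0.7],[[0,0,0],[0,0,0],0.3],[[0,0,0],[0,0,0],0.3],[[0,0,0],[0,0,0],0.3],[[0,0,0],[0,0,0],0.3],[[0,0,0],[0,0,0],0.3]]}}

```text
time_s: 32.67
ee_pos: [0.4396, 0.0097, 0.0381]
eef_rot: [3.142, -0.001, -0.028]
force: [0.5, 0.9, 5.6]
grip_width: 0.0401
```

```bash
python3 -c "
from h import *
go((.6706,-.1003,.15),-1.6)"
```

```text
t 32.67 pos [439.6   9.7  38.1] rpy [ 1.8e+02 -4.0e-02 -1.6e+00] w 40.1 F [0.5 0.9 5.6] q [-0.06  0.32  1.99 -0.    0.83 -0.03]
turn about tool z deg -0.0
shift [ 234.   103.5 -111.9]
```

Request:
{"op": "drive_tool", "data": {"increments": [[[0,0,0],[0,0,-10],0.3],[[0,0,0],[0,0,-30],0.3],[[0,0,0],[0,0,-45],0.3],[[0,0,0],[0,0,-40],0.3],[[0,0,0],[20,9,0],0.3],[[0,0,0],[40,18,0],0.3],[[0,0,0],[42,18.5,0],0.3],[[0,0,0],[42,18.5,0],0.3],[[0,0,0],[40,17.5,0],0.3],[[0,0,0],[30,13,0],0.3],[[0,0,0],[20,9,0],0.3],[[0,0,0],[0,0,0],0.3],[[0,0,0],[0,0,25],0.3],[[0,0,0],[0,0,30],0.3],[[0,0,0],[0,0,25],0.3],[[0,0,0],[0,0,0],0.3],[[0,0,0],[0,0,0],0.3]]}}

```text
time_s: 34.8
ee_pos: [0.6705, -0.1001, 0.0845]
eef_rot: [3.141, -0.001, -0.028]
force: [0.5, -0.0, -0.4]
grip_width: 0.0398
```

```bash
python3 -c "
from h import *
go((.6706,-.1003,.0412),-1.6)
im=ctrl.camera('side');cv2.imwrite('pics/v2.png',cv2.resize(im[110:270,300:500,::-1],None,fx=3.7,fy=3.7))"
```

```text
t 34.80 pos [ 670.5 -100.1   84.5] rpy [ 1.7999e+02 -8.0000e-02 -1.5900e+00] w 39.8 F [ 0.5 -0.  -0.4] q [-0.2   0.71  1.24  0.    1.19 -0.17]
turn about tool z deg 0.0
shift [ 0.1  0.2 43.3]
```

View pics/v2.png

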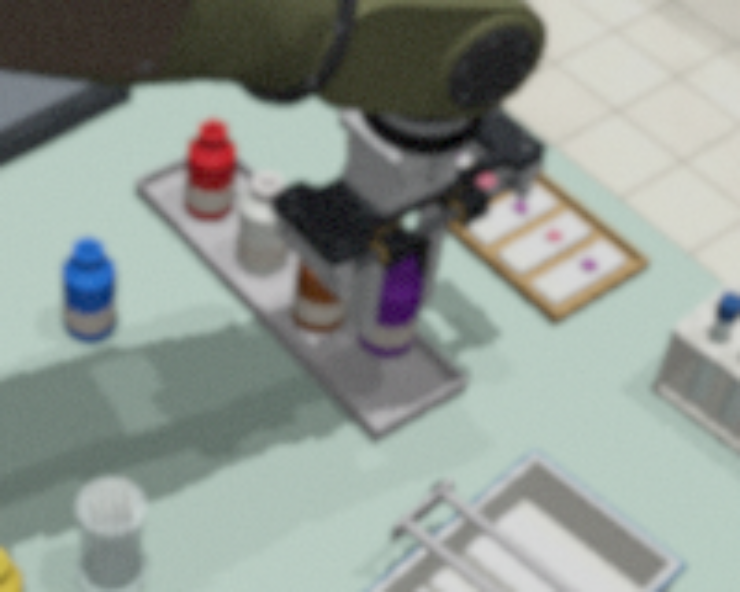

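Request:
{"op": "drive_tool", "data": {"increments": [[[0,0,0],[0,0,14],0.3],[[0,0,0],[0,0,14],0.3],[[0,0,0],[0,0,8],0.3],[[0,0,0],[0,0,4],0.3],[[0,0,0],[0,0,2],0.3],[[0,0,0],[0,0,1.2],0.3],[[0,0,0],[0,0,0],0.3],[[0,0,0],[0,0,0],0.3]]}}

```text
time_s: 35.85
ee_pos: [0.6704, -0.1003, 0.0411]
eef_rot: [3.141, -0.0, -0.028]
force: [-7.9, 1.0, 10.2]
grip_width: 0.0399
```

Request:
{"op": "drive_tool", "data": {"increments": [[[0,0,0],[0,0,0],0.5],[[0,0,0],[0,0,0],0.6],[[0,0,0],[0,0,0],0.7],[[0,0,0],[0,0,-15],0.7],[[0,0,0],[0,0,-35],0.7],[[0,0,0],[0,0,-50],0.7],[[0,0,0],[0,0,-50],0.7],[[0,0,0],[-40,-30,0],0.7],[[0,0,0],[-40,-40,0],0.7],[[0,0,0],[-40,-40,0],0.7],[[0,0,0],[-40,-40,0],0.7],[[0,0,0],[-40,-40,0],0.7],[[0,0,0],[-40,-40,0],0.7],[[0,0,0],[-20,-50,0],0.7],[[0,0,0],[-20,-50,0],0.7],[[0,0,0],[-20,-50,0],0.7],[[0,0,0],[-20,-40,0],0.7],[[0,0,0],[0,0,0],0.7],[[0,0,0],[0,0,0],0.7]]}}

```text
time_s: 38.22
ee_pos: [0.3625, 0.3281, 0.1902]
eef_rot: [-3.141, -0.001, -0.028]
force: [-0.5, 0.2, -0.4]
grip_width: 0.0657
```

```bash
python3 -c "
from h import *
go()
for n in('top','side'):
  im=ctrl.camera(n);cv2.imwrite('pics/f_%s.png'%n,im[:,:,::-1])
im=cv2.imread('pics/f_top.png');cv2.imwrite('pics/f_c.png',cv2.resize(im[80:205,240:520],None,fx=2.8,fy=2.8,interpolation=cv2.INTER_CUBIC))"
```

```text
t 38.23 pos [362.5 328.1 190.2] rpy [-1.7998e+02 -4.0000e-02 -1.5900e+00] w 65.7 F [-0.5  0.2 -0.4] q [ 0.66  0.19  1.73 -0.    1.22  0.69]
```

View pics/f_c.png

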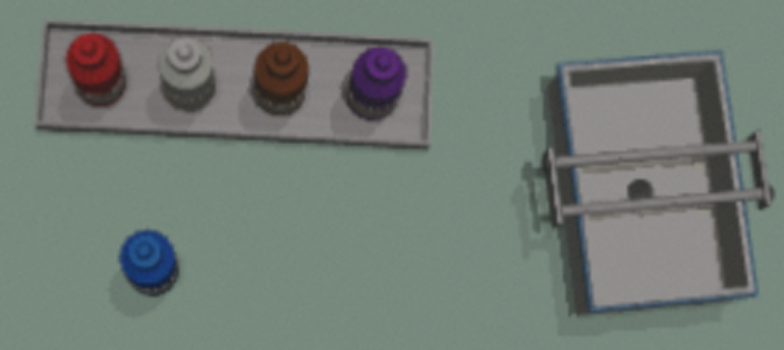

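View pics/f_side.png

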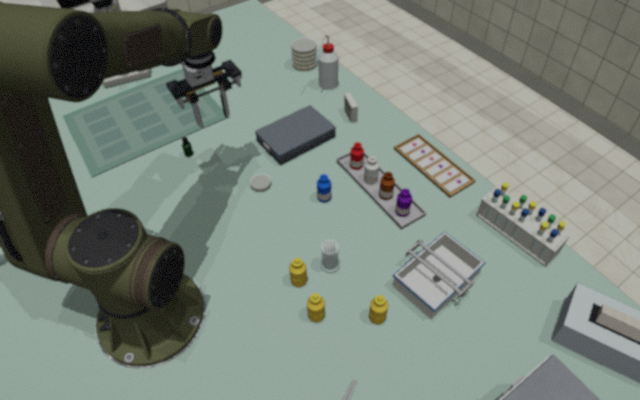

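```bash
python3 - <<'E'
from h import *
np.set_printoptions(precision=4,suppress=True)
D=lambda p:(np.array(p)+.5)/2.8-.5+np.array((240,80))
a=np.radians(-1.6);c=np.array([.6735,.0047]);R=np.array([[np.cos(a),np.sin(a)],[-np.sin(a),np.cos(a)]])
for k,p in dict(red=(94,60),dec=(186,65),iod=(281,69),vio=(378,74)).items():
    print(k,R@(onz('top',D(p),.063)[:2]-c))
pl=[onz('top',D(p),.06)[:2] for p in((545,150),(557,224),(757,134),(773,206))]
print('bridge off',np.mean(pl,0)-[.6005,-.3061]); 
r=[onz('top',D(p),.058)[:2] for p in((565,161),(755,147),(570,210),(767,196))]
print([np.degrees(np.arctan2(*(r[i]-r[i+1])[::-1])) for i in(0,2)])
t0=cv2.imread('pics/top0.png').astype(int);t1=cv2.imread('pics/f_top.png').astype(int)
for n,(x,y) in dict(blue=(292,172),jar=(386,230)).items(): print(n,abs(t0-t1)[y-15:y+16,x-15:x+16].mean(),abs(t0-t1)[y-15:y+16,x-15:x+16].max())
E
```

```text
red [-0.0018  0.1024]
dec [-0.0025  0.0353]
iod [-0.0021 -0.0335]
vio [-0.0021 -0.1037]
bridge off [-0.0023  0.0021]
[np.float64(96.21050072278085), np.float64(95.88076639848313)]
blue 7.2195629552549425 13
jar 8.180020811654526 13
```

Every check is well within tolerance, so I'm handing in.

```bash
python3 -c "
from station import ctrl
print(ctrl.hand_in(), ctrl.get_obs()['time_s'])"
```

```text
the job is handed in; nothing more can be done
the job is handed in; nothing more can be done
```

The job is handed in after about 38 s of robot time. The bridge is across the basin, and the four bottles stand in the tray in order from the basin end: violet, iodine, decolouriser, red.

My last checks came from one top picture and one side picture:
- **Bottles:** all upright, about 2 mm off the tray's centre line. They sit at y = -104, -34, +35 and +102 mm in the tray frame, so neighbours are 67–70 mm apart.
- **Bridge:** resting on both long rims with an end plate outside each. It is about 3 mm from centre and 1° from square.
- **Left alone:** the blue bottle and slide jar show no movement against the first top picture, and the yellow look-alikes were not touched.
- **Robot:** empty gripper, clear of everything.

No check failed or disagreed. I did not measure the bridge's final height from a picture. It comes from the rim contact when I set it down (tool at 63.4 mm, expected 63.6 mm).

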